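Set the tea doser with its broad gauge and cycle the lever

ROBOT

A 6-joint arm with a two-finger parallel gripper is mounted at the origin on the work surface. World frame = base frame: x ahead of the robot, y to its left, z up, the work surface at z = 0. Lengths are in m, angles in rad, forces in N, time in s.
With the tool pointing down it reaches from about 0.325 to 0.875 m from the base axis. Payload 4.4 kg.
Tool frame: the origin (TCP) lies midway between the tips of the shut fingers; the grasp point (between the pads) lies 19 mm behind it; z points along the fingers, y is the line along which they close (so a half turn about z gives the same grasp; the last joint's range is limited). The gripper opens to 85 mm and grips with 20 to 120 N. Pads are 22 mm wide; open, the fingers measure 114 mm over their backs; the gripper's body (76 mm by 85 mm) begins 54 mm behind the grasp point. The pads swing forward as they close: fully open they stand 13 mm farther back than shut.
Start: joints at [1.036, 0.207, 1.542, -0, 1.393, -0.15], TCP at [0.215, 0.533, 0.231] pointing down, gripper open.
Joint ranges: [-2.73, 2.73], [-0.86, 2.22], [0.23, 2.46], [-1.11, 4.25], [0.08, 2.63], [-2.82, 2.82]. Speed limits (rad/s): [2.79, 2.79, 3.14, 3.14, 3.14, 3.14].

INTERFACE

Orientations are given as a 3x3 rotation matrix whose columns are the frame's x, y, z axes.
In Python, from plant import state, cams, robot gives the robot as it stands.
- The arm moves only by the tool step_arm, never from a script. Its argument "moves" is a list of rows, each a list of 3 entries, a list of its own where there are three numbers: the turn, a rotation vector about the tool's x, y, z as a fraction of full scale, then the shift along the tool's x, y, z as a fraction of full scale, then the closure, from -1 (fully open) to 1 (shut). In form: [[[rx, ry, rz], [dx, dy, dz], grip], ...]. A call has 1 to 5 rows; each row is the pose to reach, as a shift and turn from the pose commanded when the call began, along the tool's axes at that moment; what a row does not reach only later rows make up. Full scale, the value 1, is 0.4 m for a shift and 2 rad for a turn. A row lasts 1/12 s, in which the tool goes at most 41.7 mm and 7.16 degrees, less where a joint would pass 70% of its speed; a pose out of reach is approached as far as the arm can. A call with a number of a shift or a turn outside -1 to 1 is refused whole. A call with a gripper value outside its range is refused whole. The fingers move at their own pace and stop on an object; the grip force is fixed at half the most. Time passes only in rows, so rows that repeat a pose let the fingers close. It gives the time, the measured TCP pose, the force, the opening and the grip force at its end, in the units of the state.
- state(): the state, without advancing time (a new reading comes with each control period).
- cams.snapshot(name): name is "side" or "top"; returns a dict with "pixels" (384x512x3 uint8, red, green, blue), "depth" (384x512 float32, m along the optical axis (not along the pixel's ray), 0 where there is no reading), "fx", "fy", "cx", "cy" (pixels), "k1" (the pictures are not rectified: a ray, as slopes to the right and down, at radius r is drawn at 1 + k1 r^2 times it, then the intrinsics apply), "view" (4x4, takes a point from world to camera coordinates). Camera axes: x right, y down, z forward; pixel columns grow to the right and rows downward; lengths in m; the calibration is good to about 2 mm. A picture is of the moment at which its call begins.
- robot.job_done(): hands the job in; it is judged then, once.
The state is a dict: "clock": time; "qpos": joint angles; "dq": joint speeds; "effort": joint torques, N m; "tool_pos": TCP position; "orientation": TCP orientation; "force": force on the tool from outside, world axes, zero at the start; "moment": the same for the moment, N m; "gripper_width": opening from 0.0 (shut) to 1.0 (fully open); "grip_force": force on a finger pad.
Only numpy, scipy, OpenCV 4.12 (cv2) and the standard library are available. Lean on these libraries where they do the work, as an engineer would, in place of code of your own. Each camera call takes 0.05 s, during which the arm holds its last target. There are 200 camera calls.

TASK

Set up the tea doser on the shop counter: take the broad dose gauge out of its wooden holder and slide its blade into the slot of the doser's sloping deck, fully home so that its shoulder lies flat on the deck. Then, with the gauge left in, swing the doser's sprung lever all the way to its stop and let it spring back. Do not work the lever before the gauge is home, and leave the narrow gauge and the other things on the counter where they are.

Things in the scene. Friction and masses are not known exactly. Their poses are not given: they have to be found in the camera images.
- broad_gauge: broad dose gauge, 90 g, upright in either of the holder's slots. Steel blade 30 wide (x), 4 thick (y), 55 long below the shoulder, round nose; shoulder bar 50 (x) x 16 (y) x 6; brown wooden handle 40 wide (x), 12 thick (y), from 6 to 52 mm above the shoulder's underside. Origin: centre of the shoulder's underside, where the blade begins; z up the handle. Same when turned half round about z
- narrow_gauge: the other gauge, to be left alone, in the holder's other slot: same shoulder, blade length and handle height, but the blade and handle are only 16 mm wide (x); origin and axes as for the broad gauge
- holder: fixed light-wood block, 150 (x) x 70 (y) x 75 mm high, foot 160 x 80, with two slots 35 x 8 mm in its top, 36 mm either side of the middle along x, long sides along x; the gauges' shoulders rest on its top. Origin: centre of the underside, z up
- doser: fixed wedge-shaped metal tea doser, 120 mm wide (y): in front a deck sloping up from 77 to 142 mm high (x -56 to 56 mm), behind it a flat top 140 mm high (x 56 to 160) with a brass collar (16 high, 68 across, at x 117, y -16). Origin: on the counter below the middle of the deck's slot; x to its rear, which is turned to the robot, z up
- doser_deck: the doser's sloping steel deck, 130 x 120 mm. Origin: centre of the slot's mouth, 110 mm above the counter; z points out of the slot, square to the deck, 30 degrees from vertical, leaning away from the robot; x up the slope. Slot 35 mm (x) by 8 mm (y), takes the whole blade; the shoulder stops on the deck. The gauge is home when its origin and axes meet these (either way round)
- lever (a joint): sprung lever, turning about an upright axis on the doser's top: 0 at rest, grows counter-clockwise seen from above to the stop at 1.05 rad; it takes about 1 to 3 N at the knob and springs back to 0 when let go
- lever_knob (a point): top centre of the lever's upright round black knob, 18 mm across, 190 mm above the counter and standing 36 mm clear above the lever's flat arm (arm 14 wide, 8 thick, its top at 154 mm). It overhangs the doser's side (doser's +y, the robot's right); from rest it is pushed towards the deck end (doser's -x), away from the robot
- lever_pivot (a point): point on the lever's turning axis, at the height of the knob's top; the knob is 80 mm from it (fixed to the doser, axes as the doser's)
- canister: red round tea canister, 84 mm across and 130 mm high, bystander; origin at the centre of its underside
- bowl: small white bowl, 90 mm across and 40 mm high, bystander; origin at the centre of its underside
- chocolate_box: flat wooden box of chocolate, 110 x 110 x 22 mm, bystander; origin at the centre of its underside
There are look-alikes about, which are no part of the job. Leave any black or orange look-alike of the broad_gauge alone.

How it is judged:
On the way, in this order (a step that is already met when the one before it is completed fails the run):
1. the broad gauge is fully home in the doser's slot, shoulder flat on the deck (z of broad_gauge in the frame of doser_deck between -0.003 and 0.003 m and x of broad_gauge in the frame of doser_deck between -0.006 and 0.006 m and y of broad_gauge in the frame of doser_deck between -0.005 and 0.005 m and angle between the z axis of broad_gauge and the z axis of doser_deck, either way round below 0.07 rad), for 0.2 s.
2. the lever has been swung to its stop (past 0.95 of 1.05 rad) with the gauge in (all of step 1 and value of joint lever above 0.95 rad), for 0.05 s.
At the end, for the whole second after the job is handed in: The broad gauge rests in the doser's slot with its shoulder within 3 mm of the deck (6 mm along and 5 mm across the slot, axes within 0.07 rad), at rest; the lever is back within 0.08 rad of its rest; the narrow gauge still stands upright in its slot (all of step 1 and value of joint lever below 0.08 rad and linear speed of broad_gauge below 0.02 m/s and angle between narrow_gauge's own z axis and vertical below 0.15 rad); the robot touches nothing.
It fails at once if the lever is worked (past 0.3 rad) while the broad gauge is not home in the slot (value of joint lever above 0.3 rad and (z of broad_gauge in the frame of doser_deck above 0.01 m or distance between broad_gauge and doser_deck above 0.025 m)).
It fails at once if the narrow gauge is moved more than 15 mm (distance of narrow_gauge from where it was at the start of the episode above 0.015 m).
It fails at once if the canister is moved more than 25 mm (distance of canister from where it was at the start of the episode above 0.025 m).
It fails at once if the bowl is moved more than 25 mm (distance of bowl from where it was at the start of the episode above 0.025 m).
It fails at once if the chocolate box is moved more than 25 mm (distance of chocolate_box from where it was at the start of the episode above 0.025 m).
It also fails if it takes over 64 s, if anything falls off the work surface, if the arm or the gripper's body presses on something with over 40 N, if the wrist force passes 120 N, or if a joint passes its speed limit or range.

## Working session

There is one attempt and no reset: what is moved stays moved. The work goes in short steps, Python scripts to look and compute and a tool call to move; the robot and the scene stay as the last step left them, time stands still between calls to the robot, and variables do not carry over. Pictures are saved under pics/ and viewed, at most 10 in all, crops included, and the job is handed in when it is done.

Besides the shell and the picture viewer there is one more tool, called after "Call:" as name(argument=value, ...), one argument or row to a line, values as JSON. step_arm: Moves the arm, as the interface text tells. Its arguments: {"type":"object","properties":{"moves":{"type":"array","items":{"type":"array"}}},"required":["moves"]}

```bash
ls; mkdir -p pics; cat > h.py <<'E'
import numpy as np, cv2
from plant import state, cams, robot
def save(n,s): cv2.imwrite(f'pics/{n}.png', s['pixels'][:,:,::-1])
def cloud(s):
    h,w=s['depth'].shape
    u,v=np.meshgrid(np.arange(w,dtype=np.float64),np.arange(h,dtype=np.float64))
    K=np.array([[s['fx'],0,s['cx']],[0,s['fy'],s['cy']],[0,0,1]])
    p=cv2.undistortPoints(np.stack([u,v],-1).reshape(-1,1,2),K,np.array([s['k1'],0,0,0,0.])).reshape(h,w,2)
    d=s['depth'].astype(float); c=np.dstack([p*d[...,None],d])
    V=np.array(s['view']); return (c-V[:3,3])@V[:3,:3], p
def ray(s,p,uv,z):
    V=np.array(s['view']);o=-V[:3,:3].T@V[:3,3]
    r=np.r_[p[int(uv[1]),int(uv[0])],1]@V[:3,:3]
    return o+r*(z-o[2])/r[2]
E
python3 - <<'E'
from h import *
import pickle
st=state(); print({k:np.round(v,3).tolist() for k,v in st.items()})
for n in ['side','top']:
    s=cams.snapshot(n); pickle.dump(s,open(n+'0.pkl','wb')); save(n+'0',s)
    V=np.array(s['view']); print(n,-V[:3,:3].T@V[:3,3],V[2,:3],s['fx'],s['k1'])
E
```

```text
pics
{'clock': 0.0, 'qpos': [1.036, 0.207, 1.543, 0.0, 1.394, -0.151], 'dq': [-0.002, 0.001, -0.001, -0.0, -0.001, -0.002], 'effort': [0.0, -38.304, -29.16, -0.0, 0.01, -0.0], 'tool_pos': [0.215, 0.532, 0.23], 'orientation': [[-0.927, 0.374, -0.001], [0.374, 0.927, -0.002], [0.0, -0.002, -1.0]], 'force': [0.785, -1.031, -0.926], 'moment': [-0.002, -0.028, -0.009], 'grip_force': 0.0, 'gripper_width': 1.001}
side [0.40306056 0.79681743 1.00396372] [ 0.14583283 -0.70806251 -0.69092711] 434.45177432400436 0.04443359410836751
top [ 0.40824739 -0.08372398  1.46622616] [ 0.12316385 -0.00322923 -0.99238109] 442.6554641801469 -0.05265958820268964
```

View pics/side0.png

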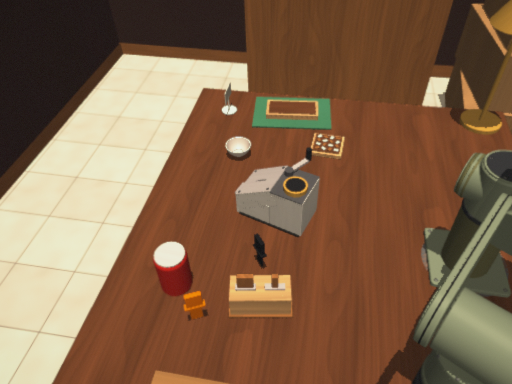

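View pics/top0.png

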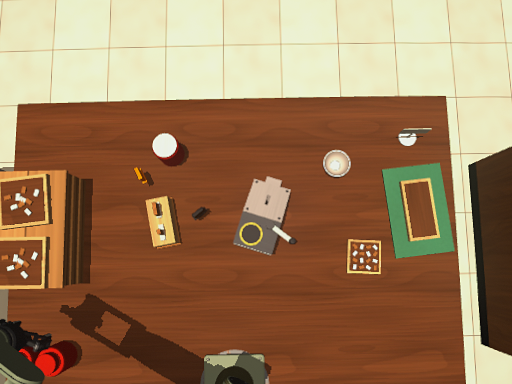

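```bash
python3 - <<'E'
from h import *
import pickle
T=pickle.load(open('top0.pkl','rb'));S=pickle.load(open('side0.pkl','rb'))
def crop(s,x,y,w,h,k): return cv2.resize(s['pixels'][y:y+h,x:x+w,::-1],(w*k,h*k),interpolation=cv2.INTER_CUBIC)
a=np.hstack([crop(T,135,190,50,60,6),crop(T,230,170,80,60,6)][:2])
b=np.hstack([crop(S,220,265,78,50,5),crop(S,230,145,96,50,4).repeat(1,0)[:250] if 0 else cv2.resize(crop(S,230,145,96,90,4),(390,250))])
cv2.imwrite('pics/c1.png',np.vstack([a[:, :780],b[:,:780]]) if 0 else a)
cv2.imwrite('pics/c2.png',b)
print(a.shape,b.shape)
C,_=cloud(T)
# holder top face
Z=C[...,2]
for nm,(x,y,w,h),zr in [('holder',(135,185,55,70),(.068,.08)),('dosertop',(230,170,75,95),(.135,.145))]:
    sub=C[y:y+h,x:x+w]; m=(sub[...,2]>zr[0])&(sub[...,2]<zr[1]); P=sub[m]
    r=cv2.minAreaRect(P[:,:2].astype(np.float32)*1000); print(nm,m.sum(),r,np.median(P[:,2]))
print(np.round(C[221,162],3),np.round(C[300,300],3))
E
```

```text
(360, 780, 3) (250, 780, 3)
holder 853 ((521.1190185546875, 222.30029296875), (150.74917602539062, 72.76947021484375), 10.378015518188477) 0.07484987248940192
dosertop 968 ((487.722412109375, -86.99710083007812), (121.02002716064453, 127.83300018310547), 71.6855239868164) 0.14061333835460582
[0.52  0.216 0.075] [ 0.259 -0.219  0.001]
```

View pics/c1.png

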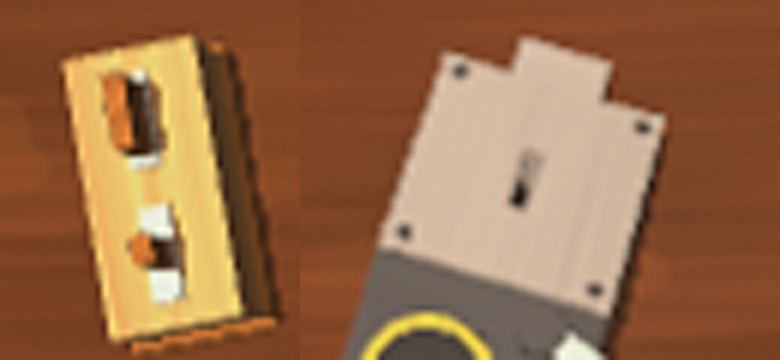

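View pics/c2.png

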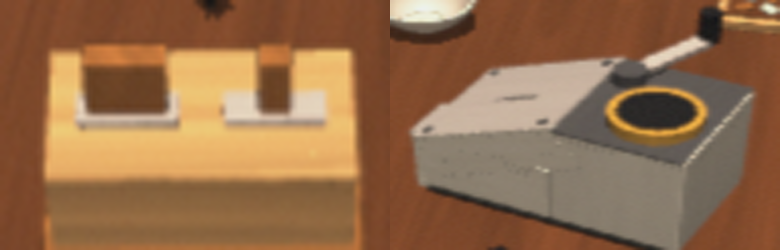

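```bash
python3 - <<'E'
from h import *
import pickle
T=pickle.load(open('top0.pkl','rb'));S=pickle.load(open('side0.pkl','rb'))
C,p=cloud(T);D,q=cloud(S)
def box(C,x,y,w,h,lo,hi):
    s=C[y:y+h,x:x+w]; return s[(s[...,2]>lo)&(s[...,2]<hi)]
for n,A in (('top',box(C,148,198,20,26,.115,.135)),('side',box(D,230,265,35,30,.115,.135))):
    print('handle',n,len(A),A.mean(0).round(4),cv2.minAreaRect((A[:,:2]*1000).astype(np.float32)))
P=box(D,222,265,78,55,.07,.08);print('holder side',len(P),cv2.minAreaRect((P[:,:2]*1000).astype(np.float32)))
# white shoulder, both views
for n,s,c,(x,y,w,h) in (('top',T,p,(148,198,20,26)),('side',S,q,(230,265,32,30))):
    px=s['pixels'][y:y+h,x:x+w].astype(int); m=px.min(2)>165; v,u=np.nonzero(m)
    pts=np.array([ray(s,c,(a+x,b+y),.081) for a,b in zip(u,v)]); print('shoulder',n,len(pts),cv2.minAreaRect((pts[:,:2]*1000).astype(np.float32)))
# deck plane
for n,c,(x,y,w,h) in (('top',C,(250,190,30,22)),('side',D,(248,175,35,15))):
    A=c[y:y+h,x:x+w].reshape(-1,3); A=A[(A[:,2]>.07)&(A[:,2]<.15)]
    for _ in range(3):
        m=A.mean(0); nn=np.linalg.svd(A-m,full_matrices=False)[2][2]; nn*=np.sign(nn[2]); A=A[abs((A-m)@nn)<.003]
    print('deck',n,len(A),m.round(4),nn.round(3),'tilt',np.degrees(np.arccos(nn[2])),'az',np.degrees(np.arctan2(nn[1],nn[0])))
# slot and screws: dark px on deck in top
g=cv2.cvtColor(T['pixels'],cv2.COLOR_RGB2GRAY)
b=g[174:222,240:295]; 
bh=cv2.morphologyEx(b,cv2.MORPH_BLACKHAT,np.ones((9,9)))
nl,lab,stt,cen=cv2.connectedComponentsWithStats((bh>35).astype(np.uint8))
for i in range(1,nl): print('top dark',stt[i].tolist(),(cen[i]+[240,174]).round(2),C[int(round(cen[i][1]))+174,int(round(cen[i][0]))+240].round(4))
# knob
for n,c in (('top',C),('side',D)):
    A=c.reshape(-1,3); A=A[(A[:,2]>.175)&(A[:,2]<.2)&(abs(A[:,0]-.47)<.1)&(abs(A[:,1]+.17)<.1)]; print('knob',n,len(A),A.mean(0).round(4) if len(A) else '',np.ptp(A,0))
    A=c.reshape(-1,3); A=A[(A[:,2]>.138)&(A[:,2]<.143)&(abs(A[:,0]-.47)<.1)&(abs(A[:,1]+.1)<.12)]; print(cv2.minAreaRect((A[:,:2]*1000).astype(np.float32)))
E
```

```text
handle top 61 [0.5559 0.2283 0.1247] ((556.3826293945312, 229.41189575195312), (39.681514739990234, 13.053426742553711), 9.94017219543457)
handle side 107 [0.5605 0.2339 0.1234] ((560.933349609375, 232.72463989257812), (38.40919876098633, 12.31859016418457), 8.20660400390625)
holder side 1227 ((525.842041015625, 224.82296752929688), (149.4989776611328, 73.63492584228516), 9.725912094116211)
shoulder top 9 ((555.7028198242188, 226.35604858398438), (47.72071075439453, 9.488245010375977), 0.5125557780265808)
shoulder side 12 ((561.5153198242188, 232.98855590820312), (46.09757614135742, 11.109373092651367), 10.98147964477539)
deck top 487 [ 0.5733 -0.1071  0.115 ] [ 0.483 -0.16   0.861] tilt 30.5617782753151 az -18.31018440161305
deck side 363 [ 0.5787 -0.1002  0.1124] [ 0.453 -0.16   0.877] tilt 28.69083513127486 az -19.51443062965986
top dark [26, 0, 10, 4, 35] [270.86 175.29] [ 0.6742 -0.1335 -0.0017]
top dark [18, 5, 8, 3, 16] [262.25 179.81] [ 0.6572 -0.1028  0.0013]
top dark [15, 7, 3, 2, 6] [256.  181.5] [ 0.6377 -0.0826  0.0803]
top dark [40, 9, 2, 4, 6] [280.67 184.83] [ 0.6384 
[... 366 characters left out ...]
top dark [41, 30, 7, 18, 27] [284.44 214.19] [ 0.5415 -0.1737 -0.0007]
top dark [0, 32, 4, 6, 23] [241.43 208.39] [ 0.5644 -0.0309 -0.002 ]
top dark [6, 33, 3, 3, 7] [247.   208.29] [ 0.5489 -0.0541  0.1403]
top dark [38, 43, 3, 3, 7] [278.71 218.  ] [ 0.517  -0.1498  0.1395]
top dark [25, 44, 14, 4, 36] [269.81 219.97] [ 0.5104 -0.1222  0.1533]
knob top 31 [ 0.4489 -0.1844  0.1891] [0.01734893 0.01501113 0.02072613]
((484.528076171875, -85.71414184570312), (120.70366668701172, 120.79108428955078), 71.77279663085938)
knob side 37 [ 0.4533 -0.1775  0.1855] [0.01566553 0.0217558  0.01505053]
((485.91802978515625, -79.92510986328125), (124.19544219970703, 113.75897216796875), 72.80465698242188)
```

```bash
cat >> h.py <<'E'
from scipy.spatial.transform import Rotation as Ro
def go(p,R):
    st=state(); R0=Ro.from_matrix(np.array(st['orientation'])); p0=np.array(st['tool_pos'])
    rv=(R0.inv()*Ro.from_matrix(R)).as_rotvec()
    print('turn',(rv/2).round(4).tolist(),'shift',(R0.inv().apply(np.array(p)-p0)/.4).round(4).tolist())
a=np.radians(10.); RP=np.array([[-np.cos(a),-np.sin(a),0],[-np.sin(a),np.cos(a),0],[0,0,-1.]])
b=np.radians(-18.2); out=np.array([np.cos(b),np.sin(b),0]); up=np.array([0,0,1.])
N=out*.5+up*np.cos(np.pi/6); SX=-out*np.cos(np.pi/6)+up*.5   # deck normal, up the slope
RD=np.column_stack([SX,np.cross(-N,SX),-N])
E
python3 -c "
from h import *
go([.558,.230,.2],RP)"
```

```text
turn [-0.001, -0.0005, -0.2792] shift [-1.0785, -0.3801, 0.076]
```

Call:
step_arm(
  moves=[
    [[0, 0, -0.279], [-0.98, -0.345, 0], -1],
    [[0, 0, -0.279], [-0.98, -0.345, 0], -1],
    [[0, 0, -0.279], [-0.98, -0.345, 0], -1],
    [[0, 0, -0.279], [-0.98, -0.345, 0], -1],
    [[0, 0, -0.279], [-0.98, -0.345, 0], -1],
  ],
)

```text
clock: 0.52
tool_pos: [0.3614, 0.404, 0.2308]
orientation: [[-0.984, -0.18, -0.001], [-0.18, 0.984, -0.0], [0.001, -0.0, -1.0]]
force: [1.8, 0.8, -0.2]
gripper_width: 1.005
grip_force: 0.0
```

```bash
python3 -c "
from h import *
print(state()['tool_pos']);go([.558,.230,.2],RP)"
```

```text
[0.36144272 0.40399643 0.23077746]
turn [-0.0001, -0.0005, 0.0032] shift [-0.4052, -0.5163, 0.0766]
```

Call:
step_arm(
  moves=[
    [[0, 0, 0], [-0.405, -0.516, 0], -1],
    [[0, 0, 0], [-0.405, -0.516, 0], -1],
    [[0, 0, 0], [-0.405, -0.516, 0], -1],
    [[0, 0, 0], [-0.405, -0.516, 0], -1],
    [[0, 0, 0], [-0.405, -0.516, 0], -1],
  ],
)

```text
clock: 0.93
tool_pos: [0.5171, 0.2643, 0.2308]
orientation: [[-0.985, -0.173, -0.001], [-0.173, 0.985, -0.0], [0.001, -0.0, -1.0]]
force: [0.7, -0.2, -0.3]
gripper_width: 1.0
grip_force: 0.0
```

```bash
python3 -c "
from h import *
print(state()['tool_pos']);go([.558,.230,.09],RP)"
```

```text
[0.51709333 0.26425805 0.23077834]
turn [-0.0, -0.0005, -0.0002] shift [-0.0862, -0.1021, 0.3519]
```

Call:
step_arm(
  moves=[
    [[0, 0, 0], [-0.086, -0.102, 0], -1],
    [[0, 0, 0], [-0.086, -0.102, 0.1], -1],
    [[0, 0, 0], [-0.086, -0.102, 0.2], -1],
    [[0, 0, 0], [-0.086, -0.102, 0.2], -1],
    [[0, 0, 0], [-0.086, -0.102, 0.2], -1],
  ],
)

```text
clock: 1.35
tool_pos: [0.5542, 0.2309, 0.1479]
orientation: [[-0.985, -0.173, -0.009], [-0.173, 0.985, -0.002], [0.009, -0.001, -1.0]]
force: [0.4, 0.2, 0.3]
gripper_width: 1.001
grip_force: 0.0
```

```bash
python3 - <<'E'
from h import *
print(state()['tool_pos']);go([.558,.230,.09],RP)
a=cams.snapshot('side');b=cams.snapshot('top')
cr=lambda s,x,y,w,h:cv2.resize(s['pixels'][y:y+h,x:x+w,::-1],(400,400),interpolation=cv2.INTER_CUBIC)
cv2.imwrite('pics/g1.png',np.hstack([cr(a,200,200,110,110),cr(b,110,160,100,100)]))
E
```

```text
[0.55424085 0.23087989 0.1478681 ]
turn [-0.0003, -0.0044, -0.0004] shift [-0.0102, -0.0037, 0.1446]
```

View pics/g1.png

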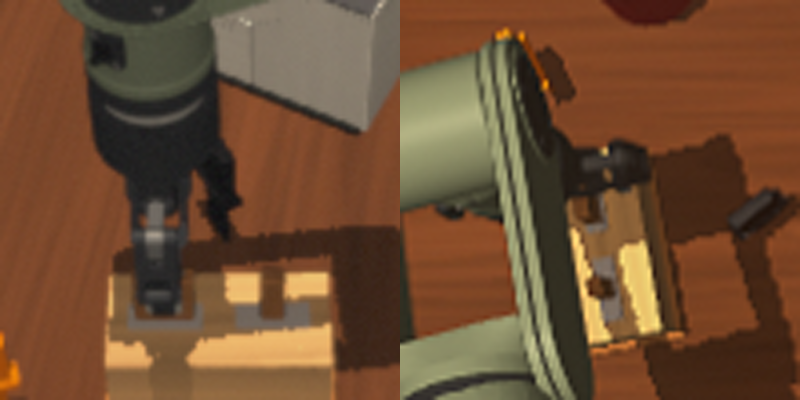

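Call:
step_arm(
  moves=[
    [[0, -0.004, 0], [-0.008, -0.003, 0.08], -1],
    [[0, -0.004, 0], [-0.008, -0.003, 0.145], -1],
    [[0, -0.004, 0], [-0.008, -0.003, 0.145], -1],
    [[0, -0.004, 0], [-0.008, -0.003, 0.145], -1],
    [[0, -0.004, 0], [-0.008, -0.003, 0.145], -1],
  ],
)

```text
clock: 1.87
tool_pos: [0.5624, 0.2323, 0.0966]
orientation: [[-0.985, -0.174, 0.013], [-0.174, 0.985, 0.003], [-0.013, 0.0, -1.0]]
force: [0.5, 0.8, 0.2]
gripper_width: 1.002
grip_force: 0.0
```

Call:
step_arm(
  moves=[
    [[0, 0, 0], [0, 0, 0], 1],
    [[0, 0, 0], [0, 0, 0], 1],
    [[0, 0, 0], [0, 0, 0], 1],
    [[0, 0, 0], [0, 0, 0], 1],
    [[0, 0, 0], [0, 0, 0], 1],
  ],
)

```text
clock: 2.28
tool_pos: [0.5608, 0.2312, 0.0938]
orientation: [[-0.985, -0.173, 0.009], [-0.173, 0.985, 0.002], [-0.009, 0.0, -1.0]]
force: [0.1, 0.5, 0.5]
gripper_width: 0.298
grip_force: 0.0
```

Call:
step_arm(
  moves=[
    [[0, 0, 0], [0, 0, 0], 1],
    [[0, 0, 0], [0, 0, 0], 1],
    [[0, 0, 0], [0, 0, 0], 1],
    [[0, 0, 0], [0, 0, 0], 1],
    [[0, 0, 0], [0, 0, 0], 1],
  ],
)

```text
clock: 2.7
tool_pos: [0.5608, 0.2312, 0.0936]
orientation: [[-0.985, -0.173, 0.008], [-0.173, 0.985, 0.001], [-0.008, -0.0, -1.0]]
force: [-0.8, -0.5, 1.7]
gripper_width: 0.135
grip_force: 58.6
```

Call:
step_arm(
  moves=[
    [[0, 0, 0], [0, 0, -0.05], 1],
    [[0, 0, 0], [0, 0, -0.15], 1],
    [[0, 0, 0], [0, 0, -0.25], 1],
    [[0, 0, 0], [0, 0, -0.35], 1],
    [[0, 0, 0], [0, 0, -0.4], 1],
  ],
)

```text
clock: 3.12
tool_pos: [0.5612, 0.2316, 0.2589]
orientation: [[-0.985, -0.173, 0.015], [-0.173, 0.985, 0.003], [-0.016, 0.001, -1.0]]
force: [1.4, -0.5, 0.2]
gripper_width: 0.13
grip_force: 59.1
```

```bash
python3 - <<'E'
from h import *
st=state();print(st['tool_pos'],st['gripper_width'],st['grip_force'])
# slot estimate, mean of top & side bias; hover: origin 80 mm above deck along N
slot=np.array([.580,-.115,.110])
go(slot+N*(.080-.0186),RD)
E
```

```text
[0.5612494  0.23162053 0.25893901] 0.1300146324885856 59.08913969993591
turn [-0.0622, 0.264, 0.241] shift [0.0402, -0.898, 0.2381]
```

```bash
python3 - <<'E'
from h import *
slot=np.array([.580,-.115,.110]); print(slot+N*(.09+.0186))
go(slot+N*(.09+.0186),RD)
E
```

```text
[ 0.63158348 -0.13195979  0.20405036]
turn [-0.0622, 0.264, 0.241] shift [-0.0134, -0.9258, 0.1367]
```

Call:
step_arm(
  moves=[
    [[-0.062, 0.264, 0.241], [-0.014, -0.926, 0], 1],
    [[-0.062, 0.264, 0.241], [-0.014, -0.926, 0], 1],
    [[-0.062, 0.264, 0.241], [-0.014, -0.926, 0], 1],
    [[-0.062, 0.264, 0.241], [-0.014, -0.926, 0], 1],
    [[-0.062, 0.264, 0.241], [-0.014, -0.926, 0], 1],
  ],
)

```text
clock: 3.53
tool_pos: [0.5987, 0.0251, 0.2536]
orientation: [[-0.869, 0.251, -0.427], [0.22, 0.968, 0.122], [0.444, 0.012, -0.896]]
force: [0.6, 0.9, -1.1]
gripper_width: 0.134
grip_force: 59.1
```

```bash
python3 - <<'E'
from h import *
slot=np.array([.580,-.115,.110]); st=state(); print(st['tool_pos'],st['qpos'])
go(slot+N*(.09+.0186),RD)
E
```

```text
[0.59874272 0.02510877 0.25359771] [-0.13586149  0.55081434  1.09977618  0.06730427  1.94602556 -1.44572382]
turn [-0.0099, 0.0318, 0.0311] shift [-0.2126, -0.361, 0.0283]
```

Call:
step_arm(
  moves=[
    [[-0.01, 0.032, 0.031], [-0.212, -0.361, 0], 1],
    [[-0.01, 0.032, 0.031], [-0.212, -0.361, 0], 1],
    [[-0.01, 0.032, 0.031], [-0.212, -0.361, 0.028], 1],
    [[-0.01, 0.032, 0.031], [-0.212, -0.361, 0.028], 1],
    [[-0.01, 0.032, 0.031], [-0.212, -0.361, 0.028], 1],
  ],
)

```text
clock: 3.95
tool_pos: [0.6303, -0.1383, 0.198]
orientation: [[-0.819, 0.318, -0.477], [0.276, 0.948, 0.157], [0.502, -0.003, -0.865]]
force: [-1.8, 0.1, -2.0]
gripper_width: 0.133
grip_force: 59.1
```

Call:
step_arm(
  moves=[
    [[0, 0, 0], [0, 0, 0], 1],
    [[0, 0, 0], [0, 0, 0], 1],
    [[0, 0, 0], [0, 0, 0], 1],
  ],
)

```text
clock: 4.2
tool_pos: [0.632, -0.1292, 0.2047]
orientation: [[-0.826, 0.308, -0.473], [0.267, 0.951, 0.154], [0.497, 0.001, -0.868]]
force: [-0.3, 0.1, -0.2]
gripper_width: 0.129
grip_force: 59.1
```

```bash
python3 - <<'E'
from h import *
import pickle
slot=np.array([.580,-.115,.110]); st=state(); print(st['tool_pos'],st['qpos'])
go(slot+N*(.09+.0186),RD)
a=cams.snapshot('side');b=cams.snapshot('top');pickle.dump((a,b),open('h1.pkl','wb'))
cr=lambda s,x,y,w,h:cv2.resize(s['pixels'][y:y+h,x:x+w,::-1],(400,400),interpolation=cv2.INTER_CUBIC)
cv2.imwrite('pics/g2.png',np.hstack([cr(a,220,120,80,80),cr(b,230,140,80,80)]))
E
```

```text
[ 0.63198806 -0.12919826  0.20469644] [-0.33163087  0.74265489  0.91893878 -0.00902351  2.00025747 -1.59116975]
turn [-0.0006, 0.0016, 0.0022] shift [-0.0018, -0.0069, 0.0008]
```

View pics/g2.png

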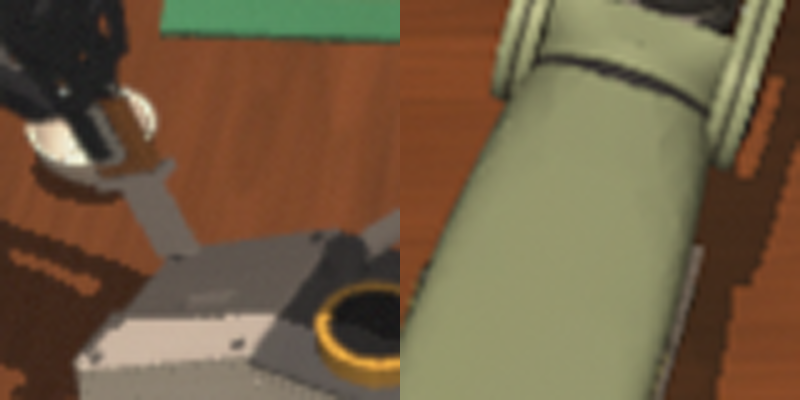

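```bash
python3 - <<'E'
from h import *
import pickle
a,b=pickle.load(open('h1.pkl','rb')); S=pickle.load(open('side0.pkl','rb'))
st=state();R=np.array(st['orientation']);t=np.array(st['tool_pos'])
D,q=cloud(a); L=(D-t)@R
m=(L[...,2]>.027)&(L[...,2]<.060)&(abs(L[...,0])<.025)&(abs(L[...,1])<.012)
print(m.sum())
P=L[m]; print('blade y med',np.median(P[:,1]))
for z in np.arange(.028,.06,.005):
    k=abs(P[:,2]-z)<.003
    if k.any(): print(z.round(3),k.sum(),P[k].min(0)[0].round(4),P[k].max(0)[0].round(4),P[k].mean(0).round(4))
r=cv2.minAreaRect((P[:,[0,2]]*1000).astype(np.float32)); print(r)
m2=(L[...,2]>.005)&(L[...,2]<.024)&(abs(L[...,0])<.04)&(abs(L[...,1])<.02)
v,u=np.nonzero(m2); 
for z in (.010,.014,.016,.018,.020): 
    k=abs(L[m2][:,2]-z)<.0015; print('sh',z,k.sum(),L[m2][k].min(0).round(4),L[m2][k].max(0).round(4)) if k.any() else 0
# slot / screws in side0
g=cv2.cvtColor(S['pixels'],cv2.COLOR_RGB2GRAY); C,_=cloud(S)
x0,y0=238,158; bh=cv2.morphologyEx(g[y0:200,x0:300],cv2.MORPH_BLACKHAT,np.ones((7,7)))
nl,lab,stt,cen=cv2.connectedComponentsWithStats((bh>18).astype(np.uint8),connectivity=8)
for i in range(1,nl):
    c=cen[i]+[x0,y0]; print(stt[i].tolist(),c.round(2),C[int(round(c[1])),int(round(c[0]))].round(4))
print(g[174:186,252:276])
E
```

```text
89
blade y med 0.003366645065548175
0.028 9 -0.0127 0.0109 [-0.      0.0034  0.0289]
0.033 17 -0.0157 0.0104 [-0.0007  0.003   0.033 ]
0.038 15 -0.0133 0.0139 [0.0012 0.0033 0.0376]
0.043 15 -0.0173 0.0139 [-0.0021  0.0033  0.043 ]
0.048 14 -0.0129 0.013 [0.0008 0.0032 0.0482]
0.053 18 -0.0178 0.0135 [-0.0003  0.0031  0.0527]
0.058 15 -0.0155 0.0132 [-0.0012  0.0037  0.0579]
((-1.8793964385986328, 43.60127258300781), (31.36665916442871, 32.81652069091797), 1.4627742767333984)
sh 0.01 10 [-0.0142 -0.0014  0.0086] [0.0197 0.0083 0.0107]
sh 0.014 22 [-0.024  -0.0028  0.0125] [0.0258 0.0129 0.0154]
sh 0.016 20 [-0.0266 -0.0024  0.0146] [0.0255 0.0129 0.0175]
sh 0.018 14 [-0.0266 -0.0033  0.0165] [0.0245 0.0107 0.0195]
sh 0.02 7 [-0.012   0.0069  0.0187] [0.0224 0.0096 0.0199]
[0, 0, 9, 3, 21] [241.19 158.81] [ 0.6937 -0.3176 -0.0034]
[60, 0, 2, 3, 5] [298.6 158.8] [ 0.4932 -0.3527 -0.0056]
[48, 7, 7, 4, 22] [288.95 166.59] [ 0.5034 -0.1322  0.1533]
[44, 9, 3, 2, 5] [282.8 167.4] [ 0.5224 -0.1438  0.1401]
[39, 8, 23, 17, 137] [286.98 175.  ] [ 0.5056 -0.1069  0.1447]
[17, 13, 1, 1, 1] [25
[... 1431 characters left out ...]
82 183 183 180 177 172 171 161 158 149 148 148 145 169 184 185 186
  185 186 186 186 185 186]
 [182 182 183 179 168 160 135 130 126 132 133 142 141 156 180 185 186 187
  185 186 186 185 186 185]
 [182 182 181 174 165 172 171 165 166 178 178 180 181 182 186 186 187 187
  186 186 186 187 186 178]
 [181 181 182 181 180 183 183 182 183 186 185 186 185 185 186 186 186 186
  186 186 185 185 182 163]
 [184 185 184 185 185 186 185 187 186 186 186 186 185 186 186 185 185 186
  186 186 185 183 169 134]
 [186 186 185 185 184 186 185 186 185 184 186 185 184 184 184 184 185 184
  184 184 182 173 144 105]
 [185 185 184 185 185 185 186 185 185 185 184 184 184 185 185 183 184 184
  185 183 179 157 118  96]]
```

```bash
python3 - <<'E'
from h import *
import pickle
S=pickle.load(open('side0.pkl','rb')); C,q=cloud(S)
st=state();R=np.array(st['orientation']);t=np.array(st['tool_pos'])
x,y=242,172; A=C[y:y+22,x:x+38].reshape(-1,3); c0=np.array([.5836,-.112,.111])
A=A[abs((A-c0)@N)<.006]; d=np.median((A-c0)@N); print('plane off',d,len(A)); c0=c0+d*N
V=np.array(S['view']);o=-V[:3,:3].T@V[:3,3]
g=cv2.cvtColor(S['pixels'],cv2.COLOR_RGB2GRAY)[176:183,253:268].astype(float); w=np.clip(178-g,0,None)
v,u=np.mgrid[176:183,253:268]
W=[];P=[]
for a,b,c in zip(u.ravel(),v.ravel(),w.ravel()):
    if c>0:
        r=np.r_[q[b,a],1]@V[:3,:3]; P.append(o+r*((c0-o)@N)/(r@N)); W.append(c)
P=np.array(P);W=np.array(W); s=np.average(P,axis=0,weights=W); e=(P-s)@RD
print('slot side',s, 'extent',e[W>10].min(0),e[W>10].max(0), 'mid', (e[W>10].min(0)+e[W>10].max(0))/2)
for nm,k in (('screws',c0),('slot',s)): print(nm,((k-t)@RD).round(4))
E
```

```text
plane off -0.0024314344866990393 647
slot side [ 0.5826977  -0.11191129  0.1087033 ] extent [-1.79344546e-02 -4.63927021e-03 -9.17250548e-17] [1.73455497e-02 5.86909398e-03 1.33166608e-16] mid [-2.94452465e-04  6.14911883e-04  2.07207767e-17]
screws [-0.0026  0.0008  0.1099]
slot [-0.003   0.0007  0.1099]
```

```bash
cat >> h.py <<'E'
HOME=np.array([0.63198806,-0.12919826,0.20469644])+RD@np.array([-.0023,-.0006,.0903])
E
python3 -c "
from h import *
print(HOME); go(HOME+N*.058,RD)"
```

```text
[ 0.59080163 -0.11628845  0.12534435]
turn [-0.001, 0.0022, 0.0025] shift [-0.006, -0.0023, 0.0823]
```

Call:
step_arm(
  moves=[
    [[0, 0.002, 0.002], [-0.006, -0.002, 0.04], 1],
    [[0, 0.002, 0.002], [-0.006, -0.002, 0.08], 1],
    [[0, 0.002, 0.002], [-0.006, -0.002, 0.08], 1],
    [[0, 0.002, 0.002], [-0.006, -0.002, 0.08], 1],
    [[0, 0.002, 0.002], [-0.006, -0.002, 0.08], 1],
  ],
)

```text
clock: 4.72
tool_pos: [0.6191, -0.1264, 0.1766]
orientation: [[-0.823, 0.312, -0.475], [0.271, 0.95, 0.154], [0.499, -0.002, -0.866]]
force: [-0.4, -0.5, -0.4]
gripper_width: 0.132
grip_force: 59.1
```

```bash
python3 - <<'E'
from h import *
go(HOME+N*.030,RD)
st=state();R=np.array(st['orientation']);t=np.array(st['tool_pos']); print(((t-HOME)@RD).round(4))
a=cams.snapshot('side')
cv2.imwrite('pics/g3.png',cv2.resize(a['pixels'][140:210,230:310,::-1],(800,600),interpolation=cv2.INTER_CUBIC))
E
```

```text
turn [-0.0008, 0.0003, -0.0001] shift [0.001, 0.0022, 0.0734]
[-0.0004 -0.0008 -0.0594]
```

View pics/g3.png

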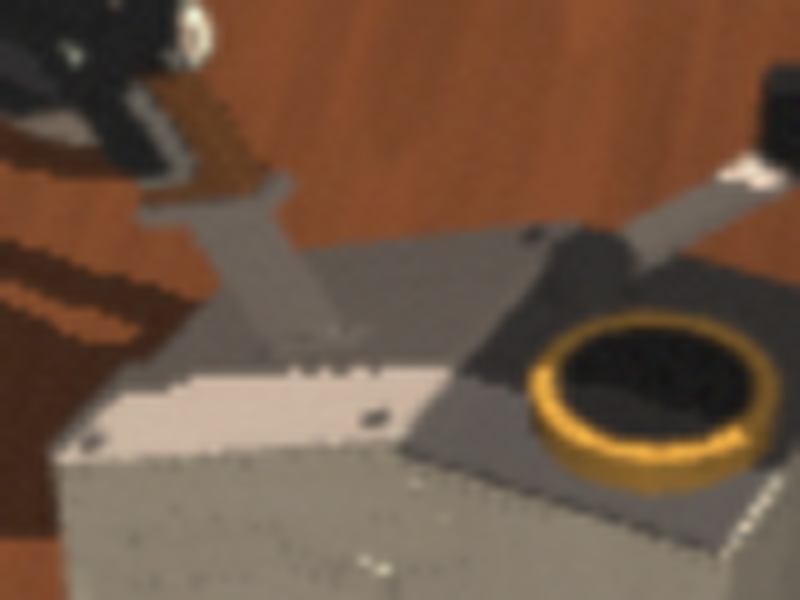

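Call:
step_arm(
  moves=[
    [[0, 0, 0], [0.001, 0.002, 0], 1],
    [[0, 0, 0], [0.001, 0.002, 0.01], 1],
    [[0, 0, 0], [0.001, 0.002, 0.02], 1],
    [[0, 0, 0], [0.001, 0.002, 0.03], 1],
    [[0, 0, 0], [0.001, 0.002, 0.03], 1],
  ],
)

```text
clock: 5.18
tool_pos: [0.6117, -0.1241, 0.1639]
orientation: [[-0.821, 0.313, -0.478], [0.271, 0.95, 0.156], [0.503, -0.001, -0.864]]
force: [0.4, 0.0, -1.0]
gripper_width: 0.134
grip_force: 59.1
```

```bash
python3 - <<'E'
from h import *
st=state();t=np.array(st['tool_pos']); print(((t-HOME)@RD).round(4),(np.array(st['force'])@RD).round(1)); go(HOME+N*.02,RD)
E
```

```text
[-0.     -0.0009 -0.0445] [-0.8  0.2  0.7]
turn [-0.0005, -0.0018, -0.0006] shift [-0.0002, 0.0023, 0.0612]
```

Call:
step_arm(
  moves=[
    [[0, -0.001, 0], [0, 0.001, 0.015], 1],
    [[0, -0.001, 0], [0, 0.002, 0.03], 1],
    [[0, -0.001, 0], [0, 0.002, 0.045], 1],
    [[0, -0.001, 0], [0, 0.002, 0.06], 1],
    [[0, -0.001, 0], [0, 0.002, 0.06], 1],
  ],
)

```text
clock: 5.6
tool_pos: [0.6, -0.1194, 0.1426]
orientation: [[-0.821, 0.313, -0.477], [0.271, 0.95, 0.156], [0.502, -0.002, -0.865]]
force: [-0.2, -0.3, -0.8]
gripper_width: 0.133
grip_force: 59.2
```

```bash
python3 - <<'E'
from h import *
st=state();t=np.array(st['tool_pos']); print(((t-HOME)@RD).round(4),(np.array(st['force'])@RD).round(1)); go(HOME,RD)
E
```

```text
[ 0.0002 -0.0001 -0.0198] [-0.3 -0.3  0.8]
turn [-0.0006, -0.0013, -0.0006] shift [-0.0007, 0.0003, 0.0494]
```

Free of force. Go nearly home.

Call:
step_arm(
  moves=[
    [[0, 0, 0], [0, 0, 0.015], 1],
    [[0, 0, 0], [0, 0, 0.03], 1],
    [[0, 0, 0], [0, 0, 0.042], 1],
    [[0, 0, 0], [0, 0, 0.046], 1],
    [[0, 0, 0], [0, 0, 0.046], 1],
  ],
)

```text
clock: 6.02
tool_pos: [0.592, -0.1168, 0.1276]
orientation: [[-0.822, 0.313, -0.476], [0.272, 0.95, 0.155], [0.501, -0.002, -0.866]]
force: [-0.7, -0.6, -1.0]
gripper_width: 0.129
grip_force: 59.2
```

Call:
step_arm(
  moves=[
    [[0, 0, 0], [0, 0, 0.003], 1],
    [[0, 0, 0], [0, 0, 0.005], 1],
    [[0, 0, 0], [0, 0, 0.005], 1],
    [[0, 0, 0], [0, 0, 0.005], 1],
  ],
)

```text
clock: 6.35
tool_pos: [0.5919, -0.1168, 0.1267]
orientation: [[-0.823, 0.313, -0.474], [0.272, 0.95, 0.155], [0.499, -0.002, -0.867]]
force: [0.5, -0.6, -0.3]
gripper_width: 0.133
grip_force: 59.2
```

```bash
python3 - <<'E'
from h import *
st=state();t=np.array(st['tool_pos']); print(((t-HOME)@RD).round(4),(np.array(st['force'])@RD).round(1)); go(HOME,RD)
E
```

```text
[-0.0003 -0.0001 -0.0018] [-0.7 -0.4 -0. ]
turn [-0.0006, 0.0006, -0.0006] shift [0.0008, 0.0003, 0.0044]
```

Call:
step_arm(
  moves=[
    [[0, 0, 0], [0, 0, 0.003], 1],
    [[0, 0, 0], [0, 0, 0.006], 1],
    [[0, 0, 0], [0, 0, 0.006], 1],
    [[0, 0, 0], [0, 0, 0.006], 1],
    [[0, 0, 0], [0, 0, 0.006], 1],
  ],
)

```text
clock: 6.77
tool_pos: [0.5913, -0.1166, 0.1254]
orientation: [[-0.824, 0.313, -0.473], [0.272, 0.95, 0.154], [0.498, -0.002, -0.867]]
force: [3.1, -1.5, 4.3]
gripper_width: 0.134
grip_force: 59.9
```

```bash
python3 - <<'E'
from h import *
st=state();t=np.array(st['tool_pos']); print(((t-HOME)@RD).round(4),(np.array(st['force'])@RD).round(1)); go(HOME,RD)
E
```

```text
[-0.0004 -0.0001 -0.0003] [-0.8 -0.5 -5.4]
turn [-0.0006, 0.0014, -0.0006] shift [0.0011, 0.0003, 0.0008]
```

Call:
step_arm(
  moves=[
    [[0, 0, 0], [0, 0, 0.003], 1],
    [[0, 0, 0], [0, 0, 0.003], 1],
    [[0, 0, 0], [0, 0, 0.003], 1],
  ],
)

```text
clock: 7.02
tool_pos: [0.5913, -0.1166, 0.1254]
orientation: [[-0.824, 0.313, -0.472], [0.272, 0.95, 0.154], [0.496, -0.002, -0.868]]
force: [3.4, -1.6, 8.2]
gripper_width: 0.129
grip_force: 60.7
```

```bash
python3 - <<'E'
from h import *
st=state();t=np.array(st['tool_pos']); print(((t-HOME)@RD).round(4),(np.array(st['force'])@RD).round(1)); go(HOME,RD)
E
```

```text
[-0.0005 -0.0002 -0.0004] [ 0.9 -0.4 -9. ]
turn [-0.0005, 0.0022, -0.0007] shift [0.0012, 0.0004, 0.0009]
```

Call:
step_arm(
  moves=[
    [[0, 0, 0], [0, 0, -0.003], 0],
    [[0, 0, 0], [0, 0, -0.003], 0],
    [[0, 0, 0], [0, 0, -0.003], 0],
    [[0, 0, 0], [0, 0, -0.003], 0],
    [[0, 0, 0], [0, 0, -0.003], 0],
  ],
)

```text
clock: 7.43
tool_pos: [0.59, -0.1161, 0.1237]
orientation: [[-0.822, 0.313, -0.476], [0.271, 0.95, 0.155], [0.501, -0.001, -0.866]]
force: [0.6, -0.8, -0.4]
gripper_width: 0.496
grip_force: 0.0
```

Call:
step_arm(
  moves=[
    [[0, 0, 0], [0, 0, -0.04], 0],
    [[0, 0, 0], [0, 0, -0.1], 0],
    [[0, 0, 0], [0, 0, -0.2], 0],
    [[0, 0, 0], [0, 0, -0.3], 0],
    [[0, 0, 0], [0, 0, -0.35], 0],
  ],
)

```text
clock: 7.85
tool_pos: [0.6592, -0.1388, 0.2502]
orientation: [[-0.826, 0.313, -0.47], [0.273, 0.95, 0.153], [0.494, -0.002, -0.869]]
force: [-0.1, -1.1, 1.2]
gripper_width: 0.501
grip_force: 0.0
```

```bash
python3 - <<'E'
from h import *
import pickle
st=state();t=np.array(st['tool_pos']); print(t,((t-HOME)@RD).round(4),(np.array(st['force'])@RD).round(1))
a=cams.snapshot('side'); b=cams.snapshot('top'); pickle.dump((a,b),open('h2.pkl','wb'))
cv2.imwrite('pics/g4.png',np.hstack([cv2.resize(s['pixels'][y:y+90,x:x+80,::-1],(400,450),interpolation=cv2.INTER_CUBIC) for s,x,y in ((a,230,130),(b,230,170))]))
C,_=cloud(a); L=(C-HOME)@RD; m=(abs(L[...,0])<.035)&(abs(L[...,1])<.02)&(L[...,2]<.014)&(L[...,2]>-.045)
P=L[m]; print(len(P),P.min(0),P.max(0))
E
```

```text
[ 0.65915032 -0.1387887   0.25022233] [ 1.000e-04 -0.000e+00 -1.441e-01] [ 0.4 -1.1 -1.1]
196 [-0.02475148 -0.00359961 -0.03559025] [0.02151019 0.01406364 0.01398274]
```

View pics/g4.png

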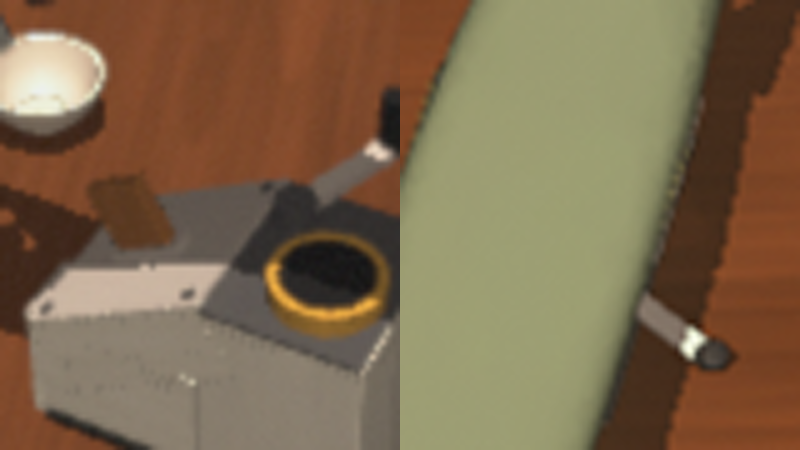

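```bash
python3 - <<'E'
from h import *
import pickle
T=pickle.load(open('top0.pkl','rb'));S=pickle.load(open('side0.pkl','rb'))
for n,s,bias in (('top',T,[.0055,.003,0]),('side',S,[.0003,-.0015,0])):
    C,_=cloud(s); C=C+bias; A=C.reshape(-1,3)
    K=A[(A[:,2]>.183)&(A[:,2]<.2)&(abs(A[:,0]-.454)<.03)&(abs(A[:,1]+.18)<.03)]
    m=(C[...,2]>.147)&(C[...,2]<.162)&(abs(C[...,0]-.48)<.05)&(abs(C[...,1]+.15)<.05)
    col=s['pixels'].astype(int); m&=(col.min(2)>110)&(np.ptp(col,axis=2)<60)
    P=C[m][:,:2].astype(np.float32); l=cv2.fitLine(P,cv2.DIST_HUBER,0,.01,.01).ravel()
    print(n,'knob',len(K),K.mean(0).round(4),((K.max(0)+K.min(0))/2).round(4),'arm',len(P),P.mean(0).round(4),'ang',np.degrees(np.arctan2(l[1],l[0])))
E
```

```text
top knob 29 [ 0.4544 -0.1817  0.1897] [ 0.4543 -0.1814  0.191 ] arm 97 [ 0.4786 -0.1508] ang 49.664932
side knob 28 [ 0.4541 -0.1803  0.1873] [ 0.4541 -0.1823  0.187 ] arm 71 [ 0.4762 -0.1543] ang 52.161278
```

```bash
cat >> h.py <<'E'
PIV=np.array([.5045,-.1196])
def lev(th,z,r=.080):
    d=np.radians(231)+th; x=np.radians(51)+th
    X=np.array([np.cos(x),np.sin(x),0]); Z=np.array([0,0,-1.])
    return np.r_[PIV+r*np.array([np.cos(d),np.sin(d)]),z],np.column_stack([X,np.cross(Z,X),Z])
E
python3 -c "
from h import *
go(*lev(0,.26))"
```

```text
turn [-0.2476, -0.1698, 0.942] shift [0.4081, -0.2622, 0.2027]
```

Call:
step_arm(
  moves=[
    [[-0.248, -0.17, 0.942], [0.408, -0.262, 0.203], 0.3],
    [[-0.248, -0.17, 0.942], [0.408, -0.262, 0.203], 0.3],
    [[-0.248, -0.17, 0.942], [0.408, -0.262, 0.203], 0.3],
    [[-0.248, -0.17, 0.942], [0.408, -0.262, 0.203], 0.3],
    [[-0.248, -0.17, 0.942], [0.408, -0.262, 0.203], 0.3],
  ],
)

```text
clock: 8.37
tool_pos: [0.4501, -0.1796, 0.2548]
orientation: [[-0.521, 0.795, -0.312], [0.772, 0.594, 0.224], [0.364, -0.124, -0.923]]
force: [-0.4, -0.9, 1.6]
gripper_width: 0.35
grip_force: 0.0
```

```bash
python3 -c "
from h import *
print(state()['tool_pos'],state()['qpos']);go(*lev(0,.26))"
```

```text
[ 0.45009744 -0.17955707  0.25481061] [-0.57170282  0.26615531  1.47016405  0.0205601   1.7991725  -1.18960739]
turn [-0.1755, -0.1182, 0.6407] shift [-0.0048, 0.0032, -0.0164]
```

Call:
step_arm(
  moves=[
    [[-0.176, -0.118, 0.641], [-0.005, 0.003, -0.016], 0.3],
    [[-0.176, -0.118, 0.641], [-0.005, 0.003, -0.016], 0.3],
    [[-0.176, -0.118, 0.641], [-0.005, 0.003, -0.016], 0.3],
    [[-0.176, -0.118, 0.641], [-0.005, 0.003, -0.016], 0.3],
    [[-0.176, -0.118, 0.641], [-0.005, 0.003, -0.016], 0.3],
  ],
)

```text
clock: 8.78
tool_pos: [0.4558, -0.1819, 0.2603]
orientation: [[0.003, 0.991, -0.131], [0.984, 0.021, 0.177], [0.179, -0.129, -0.975]]
force: [-0.5, 0.0, -0.8]
gripper_width: 0.351
grip_force: 0.0
```

```bash
python3 -c "
from h import *
print(state()['tool_pos'],state()['qpos']);go(*lev(0,.26))"
```

```text
[ 0.45580867 -0.18187977  0.26033888] [-0.60342458  0.13981748  1.57471695  0.07204606  1.63738274 -0.61523401]
turn [-0.0936, -0.064, 0.3434] shift [0.0001, -0.004, 0.0014]
```

Call:
step_arm(
  moves=[
    [[-0.094, -0.064, 0.343], [0, -0.004, 0], 0.3],
    [[-0.094, -0.064, 0.343], [0, -0.004, 0], 0.3],
    [[-0.094, -0.064, 0.343], [0, -0.004, 0], 0.3],
    [[-0.094, -0.064, 0.343], [0, -0.004, 0], 0.3],
    [[-0.094, -0.064, 0.343], [0, -0.004, 0], 0.3],
  ],
)

```text
clock: 9.2
tool_pos: [0.4542, -0.1818, 0.2604]
orientation: [[0.554, 0.833, -0.009], [0.833, -0.553, 0.029], [0.019, -0.024, -1.0]]
force: [-0.4, 0.4, 0.2]
gripper_width: 0.35
grip_force: 0.0
```

Call:
step_arm(
  moves=[
    [[0, 0, 0.05], [0, 0, 0], 0.3],
    [[0, 0, 0.05], [0, 0, 0], 0.3],
    [[0, 0, 0.05], [0, 0, 0], 0.3],
    [[0, 0, 0.05], [0, 0, 0], 0.3],
  ],
)

```text
clock: 9.53
tool_pos: [0.4552, -0.1822, 0.2613]
orientation: [[0.628, 0.778, -0.009], [0.778, -0.627, 0.029], [0.017, -0.026, -1.0]]
force: [0.3, 0.2, -0.0]
gripper_width: 0.354
grip_force: 0.0
```

```bash
python3 -c "
from h import *
print(state()['tool_pos'],state()['qpos']);go(*lev(0,.2))"
```

```text
[ 0.45515089 -0.18222864  0.26130359] [-0.5705604   0.01439846  1.69142749  0.01995212  1.45940005  0.10538335]
turn [-0.0128, -0.0086, 0.0011] shift [-0.0033, 0.0013, 0.1532]
```

Call:
step_arm(
  moves=[
    [[-0.013, -0.009, 0], [-0.003, 0.002, 0.06], 0.3],
    [[-0.013, -0.009, 0], [-0.003, 0.001, 0.13], 0.3],
    [[-0.013, -0.009, 0], [-0.003, 0.001, 0.13], 0.3],
    [[-0.013, -0.009, 0], [-0.003, 0.001, 0.13], 0.3],
  ],
)

```text
clock: 9.87
tool_pos: [0.4535, -0.1815, 0.2085]
orientation: [[0.628, 0.778, -0.003], [0.778, -0.628, 0.001], [-0.001, -0.003, -1.0]]
force: [-0.3, -0.8, 0.1]
gripper_width: 0.351
grip_force: 0.0
```

```bash
python3 -c "
from h import *
go(*lev(0,.162))
a=cams.snapshot('side')
cv2.imwrite('pics/g5.png',cv2.resize(a['pixels'][110:200,270:350,::-1],(640,560),interpolation=cv2.INTER_CUBIC))"
```

```text
turn [-0.0015, 0.0007, 0.0006] shift [0.0006, 0.0021, 0.1162]
```

View pics/g5.png

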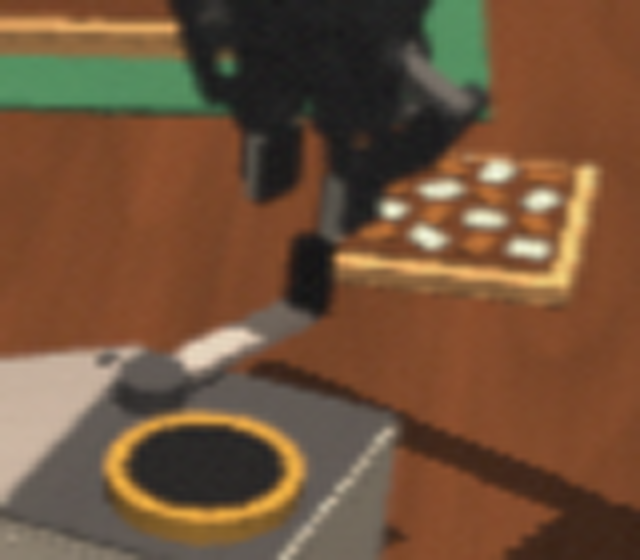

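Call:
step_arm(
  moves=[
    [[0, 0, 0], [0.001, 0.002, 0.03], 0.3],
    [[0, 0, 0], [0.001, 0.002, 0.06], 0.3],
    [[0, 0, 0], [0.001, 0.002, 0.09], 0.3],
    [[0, 0, 0], [0.001, 0.002, 0.115], 0.3],
    [[0, 0, 0], [0.001, 0.002, 0.115], 0.3],
  ],
)

```text
clock: 10.33
tool_pos: [0.4555, -0.1825, 0.1636]
orientation: [[0.629, 0.777, -0.0], [0.777, -0.629, -0.001], [-0.001, 0.001, -1.0]]
force: [-0.8, -0.6, -0.7]
gripper_width: 0.349
grip_force: 0.0
```

```bash
python3 -c "
from h import *
st=state();print(st['tool_pos'],np.array(st['force']).round(1))
for th in (.3,.6,.9,1.15): print(th);go(*lev(th,.162))"
```

```text
[ 0.45546127 -0.18248601  0.16355402] [-0.8 -0.6 -0.7]
0.3
turn [0.0003, 0.0005, -0.1498] shift [0.0082, 0.0554, 0.0039]
0.6
turn [0.0002, 0.0005, -0.2998] shift [0.0342, 0.1093, 0.0039]
0.9
turn [0.0001, 0.0006, -0.4498] shift [0.075, 0.153, 0.0039]
1.15
turn [0.0, 0.0006, -0.5748] shift [0.1176, 0.1789, 0.0039]
```

Call:
step_arm(
  moves=[
    [[0, 0, -0.06], [0.001, 0.02, 0], 0.3],
    [[0, 0, -0.12], [0.005, 0.044, 0], 0.3],
    [[0, 0, -0.18], [0.012, 0.067, 0], 0.3],
    [[0, 0, -0.24], [0.022, 0.089, 0], 0.3],
    [[0, 0, -0.3], [0.034, 0.109, 0], 0.3],
  ],
)

```text
clock: 10.75
tool_pos: [0.4984, -0.1993, 0.1649]
orientation: [[0.075, 0.997, 0.0], [0.997, -0.075, -0.001], [-0.001, 0.0, -1.0]]
force: [-2.3, 2.4, 0.5]
gripper_width: 0.353
grip_force: 1.2
```

```bash
python3 -c "
from h import *
st=state();print(st['tool_pos'],np.array(st['force']).round(1))
for th in (.6,.75,.9,1.05,1.15,1.2): print(th);go(*lev(th,.162))"
```

```text
[ 0.49835206 -0.19927082  0.16489011] [-2.3  2.4  0.5]
0.6
turn [0.0001, 0.0004, 0.003] shift [-0.0002, -0.0007, 0.0072]
0.75
turn [0.0001, 0.0004, -0.072] shift [0.0018, 0.0292, 0.0072]
0.9
turn [0.0, 0.0004, -0.147] shift [0.0084, 0.0584, 0.0072]
1.05
turn [-0.0, 0.0004, -0.222] shift [0.0192, 0.0864, 0.0072]
1.15
turn [-0.0, 0.0004, -0.272] shift [0.0286, 0.104, 0.0072]
1.2
turn [-0.0, 0.0004, -0.297] shift [0.034, 0.1124, 0.0072]
```

Call:
step_arm(
  moves=[
    [[0, 0, -0.072], [0.002, 0.029, 0], 0.3],
    [[0, 0, -0.13], [0.007, 0.052, 0], 0.3],
    [[0, 0, -0.18], [0.013, 0.072, 0], 0.3],
    [[0, 0, -0.222], [0.019, 0.086, 0], 0.3],
    [[0, 0, -0.247], [0.024, 0.096, 0], 0.3],
  ],
)

```text
clock: 11.17
tool_pos: [0.5364, -0.1927, 0.1647]
orientation: [[-0.406, 0.914, -0.003], [0.914, 0.406, -0.001], [-0.0, -0.003, -1.0]]
force: [-12.2, -0.7, 2.9]
gripper_width: 0.347
grip_force: 5.8
```

Call:
step_arm(
  moves=[
    [[0, 0, -0.015], [0.001, 0.006, 0], 0.3],
    [[0, 0, -0.015], [0.001, 0.008, 0], 0.3],
    [[0, 0, -0.015], [0.001, 0.008, 0], 0.3],
  ],
)

```text
clock: 11.42
tool_pos: [0.5362, -0.1924, 0.1646]
orientation: [[-0.43, 0.903, -0.009], [0.903, 0.43, -0.003], [0.001, -0.01, -1.0]]
force: [-12.1, -2.2, 3.4]
gripper_width: 0.355
grip_force: 5.9
```

```bash
python3 - <<'E'
from h import *
st=state();print(st['tool_pos'],np.array(st['force']).round(1),(np.array(st['force'])@np.array(st['orientation'])).round(1))
for th in (1.12,1.16): print(th);go(*lev(th,.162))
for n,bias in (('top',[.0055,.003,0]),('side',[.0003,-.0015,0])):
    C,_=cloud(cams.snapshot(n)); C=C+bias
    m=(C[...,2]>.146)&(C[...,2]<.157); r=np.hypot(C[...,0]-PIV[0],C[...,1]-PIV[1]); m&=(r>.025)&(r<.07)&(C[...,1]<-.12)
    P=C[m]; print(n,len(P),np.degrees(np.median(np.arctan2(P[:,1]-PIV[1],P[:,0]-PIV[0])))%360 if len(P) else '')
E
```

```text
[ 0.53622057 -0.19235894  0.16455257] [-12.1  -2.2   3.4] [  3.2 -11.9  -3.2]
1.12
turn [-0.0048, -0.0004, 0.0024] shift [-0.0017, 0.0056, 0.0063]
1.16
turn [-0.0047, -0.0005, -0.0176] shift [-0.0016, 0.0136, 0.0063]
top 50 292.2335895746968
side 58 292.03047769737
```

```bash
python3 -c "
from h import *
for th in (.95,.8,.68,.56): print(th);go(*lev(th,.165))"
```

```text
0.95
turn [-0.0046, -0.0, 0.0872] shift [0.0013, -0.0282, -0.0009]
0.8
turn [-0.0046, 0.0003, 0.1622] shift [0.0087, -0.0572, -0.0006]
0.68
turn [-0.0046, 0.0006, 0.2222] shift [0.0177, -0.0795, -0.0004]
0.56
turn [-0.0045, 0.0009, 0.2822] shift [0.0293, -0.1005, -0.0002]
```

Call:
step_arm(
  moves=[
    [[0, 0, 0.045], [0, -0.018, 0], 0.3],
    [[0, 0, 0.1], [0.002, -0.036, 0], 0.3],
    [[0, 0, 0.16], [0.008, -0.06, 0], 0.3],
    [[0, 0, 0.22], [0.017, -0.082, 0], 0.3],
    [[0, 0, 0.28], [0.029, -0.104, 0], 0.3],
  ],
)

```text
clock: 11.93
tool_pos: [0.4971, -0.1999, 0.1653]
orientation: [[0.122, 0.993, 0.001], [0.993, -0.122, -0.004], [-0.004, 0.001, -1.0]]
force: [-1.9, -1.0, -0.7]
gripper_width: 0.346
grip_force: 0.9
```

```bash
python3 -c "
from h import *
st=state();print(st['tool_pos'],np.array(st['force']).round(1))
for th in (.56,.44,.32,.2,.1,0): print(th);go(*lev(th,.165))"
```

```text
[ 0.49706776 -0.1998904   0.16525688] [-1.9 -1.  -0.7]
0.56
turn [0.0007, 0.0018, -0.0009] shift [0.0015, -0.0057, 0.0006]
0.44
turn [0.0008, 0.0018, 0.0591] shift [0.0029, -0.0297, 0.0006]
0.32
turn [0.0009, 0.0017, 0.1191] shift [0.0071, -0.0533, 0.0005]
0.2
turn [0.001, 0.0017, 0.1791] shift [0.0142, -0.0762, 0.0005]
0.1
turn [0.0011, 0.0016, 0.2291] shift [0.0221, -0.0945, 0.0004]
0
turn [0.0011, 0.0016, 0.2791] shift [0.0319, -0.112, 0.0004]
```

Call:
step_arm(
  moves=[
    [[0, 0, 0.059], [0.003, -0.03, 0], 0.3],
    [[0, 0, 0.119], [0.007, -0.053, 0], 0.3],
    [[0, 0, 0.179], [0.014, -0.076, 0], 0.3],
    [[0, 0, 0.229], [0.022, -0.094, 0], 0.3],
    [[0, 0, 0.279], [0.032, -0.112, 0], 0.3],
  ],
)

```text
clock: 12.35
tool_pos: [0.4545, -0.1812, 0.1653]
orientation: [[0.629, 0.778, 0.002], [0.778, -0.629, -0.003], [-0.001, 0.004, -1.0]]
force: [0.2, 0.2, 0.3]
gripper_width: 0.348
grip_force: 0.0
```

Call:
step_arm(
  moves=[
    [[0, 0, 0], [0, 0, 0], 0.3],
    [[0, 0, 0], [0, 0, 0], 0.3],
  ],
)

```text
clock: 12.52
tool_pos: [0.4552, -0.1812, 0.1653]
orientation: [[0.622, 0.783, 0.003], [0.783, -0.622, -0.003], [-0.0, 0.004, -1.0]]
force: [-0.1, -0.0, -0.2]
gripper_width: 0.351
grip_force: 0.0
```

```bash
python3 -c "
from h import *
st=state();print(st['tool_pos'],np.array(st['force']).round(1),st['grip_force'])
go(*lev(0,.165))"
```

```text
[ 0.45522017 -0.18116583  0.16529786] [-0.1 -0.  -0.2] 0.0
turn [0.0022, 0.0002, 0.0045] shift [-0.0028, -0.0011, 0.0007]
```

No contact; lift clear, and check.

Call:
step_arm(
  moves=[
    [[0, 0, 0], [0, 0, -0.05], 0.3],
    [[0, 0, 0], [0, 0, -0.13], 0.3],
    [[0, 0, 0], [0, 0, -0.22], 0.3],
    [[0, 0, 0], [0, 0, -0.3], 0.3],
    [[0, 0, 0], [0, 0, -0.3], 0.3],
  ],
)

```text
clock: 12.93
tool_pos: [0.459, -0.1833, 0.2933]
orientation: [[0.622, 0.783, 0.015], [0.783, -0.622, -0.011], [0.001, 0.019, -1.0]]
force: [0.5, -0.0, 0.5]
gripper_width: 0.352
grip_force: 0.0
```

Call:
step_arm(
  moves=[
    [[0, 0, 0], [0, 0, 0], 0.3],
    [[0, 0, 0], [0, 0, 0], 0.3],
    [[0, 0, 0], [0, 0, 0], 0.3],
    [[0, 0, 0], [0, 0, 0], 0.3],
  ],
)

```text
clock: 13.27
tool_pos: [0.4537, -0.18, 0.2825]
orientation: [[0.624, 0.781, -0.002], [0.781, -0.624, -0.0], [-0.001, -0.001, -1.0]]
force: [-0.5, 0.2, -0.7]
gripper_width: 0.351
grip_force: 0.0
```

```bash
python3 - <<'E'
from h import *
import pickle
print(state()['tool_pos'])
s=cams.snapshot('side')
cv2.imwrite('pics/g6.png',cv2.resize(s['pixels'][130:330,150:350,::-1],(600,600),interpolation=cv2.INTER_CUBIC))
C,_=cloud(s); C=C+[.0003,-.0015,0]; A=C.reshape(-1,3)
K=A[(A[:,2]>.183)&(A[:,2]<.2)&(abs(A[:,0]-.454)<.04)&(abs(A[:,1]+.18)<.04)];print('knob',len(K),K.mean(0))
C0,_=cloud(pickle.load(open('h2.pkl','rb'))[0])
for c in (C0,C-[.0003,-.0015,0]):
    L=(c-HOME)@RD; P=L[(abs(L[...,0])<.04)&(abs(L[...,1])<.025)&(L[...,2]<.008)&(L[...,2]>-.045)]; print(len(P),P.mean(0).round(4),P.min(0).round(4))
E
```

```text
[ 0.45365905 -0.18003832  0.28247143]
knob 26 [ 0.45440458 -0.18116919  0.18718399]
172 [ 0.0003  0.0061 -0.0147] [-0.0248 -0.0036 -0.0356]
171 [ 0.0004  0.0062 -0.0148] [-0.0237 -0.0053 -0.0348]
```

View pics/g6.png

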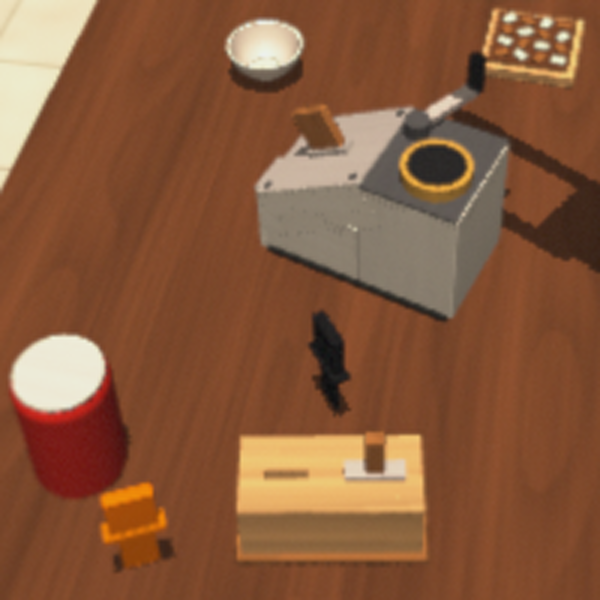

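The picture shows the gauge seated on the deck (320,130), the lever at rest with its knob at (477,70), and the narrow gauge upright at (375,455).

```bash
python3 -c "
from h import *
print(robot.job_done())"
```

```text
the job is handed in; nothing more can be done
None
```

The job is handed in: the broad gauge is fully home in the doser's slot, the lever was swung to its stop and has sprung back to rest, and the narrow gauge still stands upright in its slot (no verdict was returned at hand-in).

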